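# Meter the bench air: shut the wheel valve, back off two turns, keep hold

### The job

The workshop's bench air is metered by the red wheel valve inside the grey service box. Swing the box's blue-framed top door fully open by its bar handle (upright or beyond) and leave it open; then take the black crank handle on the wheel, screw the valve shut clockwise until it is against its stop, pause there a moment, and back it off anticlockwise exactly two full turns from the stop. Finish standing still with the crank handle gripped between the fingers at that setting - do not let go - and leave the things standing around the box where they are.

Things in the scene. Friction and masses are not known exactly. Their poses are not given: they have to be found in the camera images.
- service_box: Fixed grey steel box on the bench, open at the top under its door: 252 mm along its x, 242 mm along its y, 117 mm high, walls 6 mm. Origin: centre of its underside, on the bench. Its x points away from the robot to within 0.25 rad, its y to the robot's left. The valve's upright axis is at box x = y = 0. Inside, 60 mm or more is free between the crank handle's circle and the walls.
- hatch (a joint): Box's top door, 252 x 242 x 8 mm, blue frame, clear window, about 0.4 kg. Hinged along the top of the box's left (+y) wall: its right edge swings up and over to the left. Value in rad: 0 = shut, level; 1.57 = upright; 1.9 = end stop, leaning out to the left. May start up to 0.12 ajar. A stiff hinge (0.8 N m) keeps it wherever it is left; lifting takes about 7 N at the handle.
- hatch_handle (a point): Middle of the door's bar handle: round steel bar, 11 mm diameter, 120 mm long, parallel to the box's x, on two posts 55 mm either side of the middle. Its axis is 42 mm off the door's outer face, 37 mm in from the door's free (right) edge, 205 mm from the hinge line across the door and 50 mm from it square to the door. Moves with the door.
- hatch_hinge (a point): Middle of the door's hinge line, which runs along the box's x: at box x = 0, y = +121 mm, z = 117 mm. Does not move.
- wheel (a joint): Turn of the red valve wheel in rad, counted over several turns: 0 = shut on its hard stop, growing anticlockwise seen from above (opening); two turns = 12.566; open end stop 20. Starts a quarter to one turn open. At every whole turn the crank handle is on the box's +x side of the axis, at 1.57 on its +y side. Friction 0.12 N m, about 2.5 N at the handle; stays where it is left.
- wheel_center (a point): On the wheel's upright axis, at the height of the wheel's top and the foot of the crank handle (54 mm above the bench). The wheel is red, 112 mm across over its round rim, three spokes, its top flat at 54 mm height.
- spinner: Black crank handle on the wheel's rim: upright cylinder, 24 mm diameter, 50 mm high, its axis 50 mm from the wheel's axis. It spins freely on its own axis, so a gripper can hold it while going round without turning itself. Origin: centre of its foot, 54 mm above the bench; its top is at 104 mm. Its own z is up; its x, y turn as it spins. Grip it with 40 N or more: a light grip slips.
- parts_carton: Bystander: loose green carton, 170 x 100 x 50 mm, origin at the centre of its underside. Leave alone.
- tester: Bystander: loose grey and black handheld tester leaning in its cradle, foot 130 x 120 mm, about 180 mm high, origin at the centre of its underside. Leave alone.
- pencil_cup: Bystander: loose red cup of 68 mm diameter, 90 mm high, with pencils up to 168 mm high, origin at the centre of its underside. Leave alone.
- cleaner: Bystander: loose white bottle with a blue cap, 60 mm diameter, 160 mm high, origin at the centre of its underside. Leave alone.

How it is judged:
By the outcome, as a careful person would: the job done as asked, in the order asked, and still so for the second after the job is handed in, while the arm keeps its last pose, push and grip.
It also fails if it takes over 70 s, if anything falls off the work surface, if the arm or the gripper's body presses on something with over 40 N, if the wrist force passes 120 N, or if a joint passes its speed limit or range.

### The arm

A 7-joint arm with a two-finger parallel gripper is mounted at the origin on the work surface. World frame = base frame: x ahead of the robot, y to its left, z up, the work surface at z = 0. Lengths are in m, angles in rad, forces in N, time in s.
With the tool pointing down it reaches from about 0.425 to 0.95 m from the base axis. Payload 4.7 kg.
Tool frame: the origin (TCP) lies between the finger pads, 19 mm behind the fingertips; this is the grasp point; z points along the fingers, y is the direction in which the jaws open and shut (so a half turn about z gives the same grasp; the last joint's range is limited). The gripper opens to 85 mm and grips with 20 to 120 N. Pads are 22 mm wide; open, the fingers measure 114 mm over their backs; the gripper's body (76 mm by 85 mm) begins 54 mm behind the grasp point. The pads swing forward as they close: fully open they stand 13 mm farther back than shut.
Start: joints at [-1.214, 0.469, -0.049, 1.532, 0.024, 1.141, -0.082], TCP at [0.254, 0.625, 0.25] pointing down, gripper open.
Joint ranges: [-2.59, 2.59], [-0.33, 1.99], [-1.39, 1.29], [0.1, 2.45], [-1.04, 4.18], [0.21, 1.99], [-2.66, 2.66]. Speed limits (rad/s): [2.57, 2.57, 3.14, 3.14, 3.14, 3.14, 3.14].

### API

Orientations are given as a 3x3 rotation matrix whose columns are the frame's x, y, z axes.
In Python, from workcell import env gives the robot as it stands. The module is installed in compiled form; this text tells all that it offers.
- The arm moves only by the tool step_arm, never from a script. Its arguments are lists of equal length, an entry for each row: "hand": the opening in per cent of the stroke, from 0 (shut) to 100 (fully open); "travel": the shift along the tool's x, y, z in mm, a list of three; "rot": the turn, a rotation vector about the tool's x, y, z in degrees, a list of three. In form: {"hand": [hand, ...], "travel": [[dx, dy, dz], ...], "rot": [[ax, ay, az], ...]}. A call has 1 to 20 rows; each row shifts and turns the pose as measured when the row begins, along the tool's axes as they then stand; what a row does not reach is not made up. A row lasts 1/8 s, in which the tool goes at most 62.5 mm and 10.7 degrees, less where a joint would pass 70% of its speed; a pose out of reach is approached as far as the arm can. A call is refused whole if a number of a shift passes 62.5 or a number of a turn 10.7, either way. A call with a gripper value outside its range is refused whole. The fingers move at their own pace and stop on an object; the grip force is fixed at half the most. Time passes only in rows, so rows that do not move let the fingers close. It gives the time, the measured TCP pose, the force and the opening at its end, in the units of the state.
- env.get_state(): the state, without advancing time (a new reading comes with each control period).
- env.capture(name): name is "scene" or "top" or "wrist"; returns the picture (400x640x3 uint8, blue, green, red); there is no depth.
- env.camera_info(name): a dict with "camera_matrix" (3x3 intrinsics, pixels), "R" (3x3) and "t" (3): a world point X has camera coordinates R X + t; the wrist camera has in their place "mount" (4x4, takes a point from camera to tool coordinates, whose origin is the TCP and whose axes are the flange's). Camera axes: x right, y down, z forward; pixel columns grow to the right and rows downward; lengths in m; the calibration is good to about 2 mm. A picture is of the moment at which its call begins: read the wrist's pose just before it. camera_info takes no time and is no camera call.
- env.job_done(): hands the job in, once; it reports no verdict.
The state is a dict: "time_s": time; "q": joint angles; "joint_velocities": joint speeds; "tau": joint torques, N m; "tool_pos": TCP position; "tcp_rot": TCP orientation; "contact_force": force on the tool from outside, world axes, zero at the start; "moment": the same for the moment, N m; "opening": finger opening in m.
Only numpy, scipy, OpenCV 4.12 (cv2) and the standard library are available. Lean on these libraries where they do the work, as an engineer would, in place of code of your own. Each camera call takes 0.05 s, during which the arm holds its last target. There are 200 camera calls.

## Working session

There is one attempt and no reset: what is moved stays moved. The work goes in short steps, Python scripts to look and compute and a tool call to move; the robot and the scene stay as the last step left them, time stands still between calls to the robot, and variables do not carry over. Pictures are saved under pics/ and viewed, about 8 in all and at most 12, crops included, and the job is handed in when it is done.

Besides the shell and the picture viewer there is one more tool, called after "Call:" by a JSON object that holds its "name" and its "arguments", one argument or row to a line. step_arm: Moves the arm, as the interface text tells. Its arguments: {"type":"object","properties":{"hand":{"type":"array","items":{"type":"number"}},"travel":{"type":"array","items":{"type":"array","items":{"type":"number"}}},"rot":{"type":"array","items":{"type":"array","items":{"type":"number"}}}},"required":["hand","travel","rot"]}

```bash
mkdir -p pics; python3 - <<'E'
from workcell import env
import cv2,numpy as np
np.set_printoptions(precision=4,suppress=True)
s=env.get_state();print(s)
for n in("scene","top","wrist"):
    print(n,env.camera_info(n))
for n in("scene","top"): cv2.imwrite(f"pics/{n}0.png",env.capture(n))
E
```

```text
{'time_s': 0.0, 'q': array([-1.2139,  0.4695, -0.0486,  1.5337,  0.0241,  1.141 , -0.0823]), 'joint_velocities': array([-0.    , -0.0006,  0.0003, -0.0001,  0.0012,  0.0004, -0.0004]), 'tau': array([  0.0008, -51.0302,  -0.0466, -23.7723,   0.0106,   0.0073,
        -0.    ]), 'tool_pos': array([0.2538, 0.6249, 0.249 ]), 'tcp_rot': array([[-0.9265,  0.3763, -0.0007],
       [ 0.3763,  0.9265, -0.0019],
       [-0.0001, -0.002 , -1.    ]]), 'contact_force': array([-0.0765,  0.3284,  0.2353]), 'moment': array([-0.0239, -0.0521,  0.0004]), 'opening': 0.08572459578450768}
scene {'camera_matrix': array([[509.1179,   0.    , 315.5322],
       [  0.    , 509.1179, 190.3071],
       [  0.    ,   0.    ,   1.    ]]), 'R': array([[-0.6954,  0.7185, -0.0148],
       [ 0.625 ,  0.5945, -0.5059],
       [-0.3547, -0.361 , -0.8625]]), 't': array([ 0.3045, -0.3018,  1.8411])}
top {'camera_matrix': array([[377.8887,   0.    , 324.4443],
       [  0.    , 377.8887, 198.7135],
       [  0.    ,   0.    ,   1.    ]]), 'R': array([[ 0.0184, -0.9998, -0.0088],
       [-0.9979, -0.0178, -0.0629],
       [ 0.0628,  0.01  , -0.998 ]]), 't': array([0.0691, 0.5425, 1.2698])}
wrist {'camera_matrix': array([[316.1813,   0.    , 322.0808],
       [  0.    , 316.1813, 197.5931],
       [  0.    ,   0.    ,   1.    ]]), 'mount': array([[-0.0013, -0.9535, -0.3015,  0.0768],
       [ 1.    , -0.0015,  0.0005,  0.0001],
       [-0.0009, -0.3015,  0.9535, -0.1235],
       [ 0.    ,  0.    ,  0.    ,  1.    ]])}
```

View pics/scene0.png

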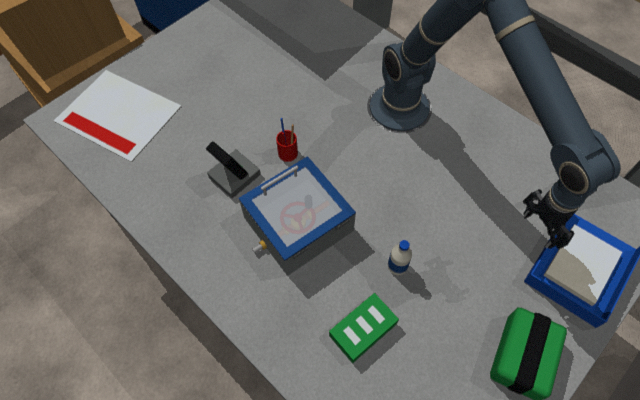

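View pics/top0.png

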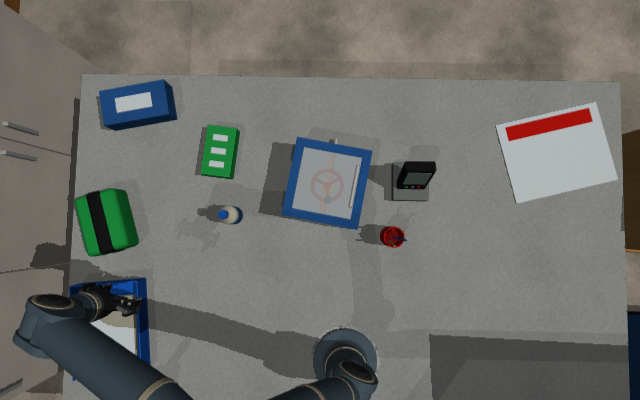

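The scene view shows the box around (300,210), with its handle bar at the tester/cup side. In the top view the door's corners are near (297,138), (372,151), (358,228) and (283,215), and the bar runs from about (357,165) to (350,208). The red wheel is near (327,184).

```bash
cat >h.py <<'E'
from workcell import env
import cv2,numpy as np
np.set_printoptions(precision=4,suppress=True)
def ray(n,uv):
    c=env.camera_info(n);K=c["camera_matrix"]
    d=np.linalg.solve(K,[uv[0],uv[1],1.])
    if "R" in c: return -c["R"].T@c["t"],c["R"].T@d
    s=env.get_state();M=c["mount"];R=s["tcp_rot"]
    return s["tool_pos"]+R@M[:3,3],R@(M[:3,:3]@d)
def plane(n,uv,z):
    o,d=ray(n,uv);return o+d*(z-o[2])/d[2]
def tri(a,ua,b,ub):
    o,d=ray(a,ua);p,e=ray(b,ub)
    s=np.linalg.lstsq(np.c_[d,-e],p-o,rcond=None)[0]
    A=o+s[0]*d;B=p+s[1]*e;return (A+B)/2,np.linalg.norm(A-B)*1e3
def quad(m):
    c=max(cv2.findContours(m,0,2)[0],key=cv2.contourArea)
    h=cv2.convexHull(c)
    for e in np.arange(2,25,.5):
        q=cv2.approxPolyDP(h,e,True)
        if len(q)==4: return q[:,0].astype(float)
E
python3 - <<'E'
from h import *
Q={}
for n,(x0,y0,x1,y1) in dict(scene=(225,140,370,275),top=(270,120,385,240)).items():
    im=cv2.imread(f"pics/{n}0.png");hsv=cv2.cvtColor(im,cv2.COLOR_BGR2HSV)
    roi=np.zeros(im.shape[:2],np.uint8);roi[y0:y1,x0:x1]=255
    b=cv2.inRange(hsv,(100,120,50),(125,255,255))&roi
    Q[n]=quad(b);print(n,Q[n].tolist())
    r=(cv2.inRange(hsv,(0,25,80),(12,255,255))|cv2.inRange(hsv,(170,25,80),(180,255,255)))&roi
    c=max(cv2.findContours(r,0,2)[0],key=cv2.contourArea)
    e=cv2.fitEllipse(cv2.convexHull(c));print("wheel",e,plane(n,e[0],.05))
for p in Q["top"]:
    best=min((tri("top",p,"scene",u)[1],tuple(u)) for u in Q["scene"])
    print(p,plane("top",p,.125),tri("top",p,"scene",best[1]))
a=cv2.imread("pics/scene0.png")[130:280,220:370];b=cv2.imread("pics/top0.png")[120:240,270:390]
cv2.imwrite("pics/crop0.png",np.hstack([cv2.resize(a,(400,400),interpolation=2),cv2.resize(b,(400,400),interpolation=2)]))
E
```

```text
scene [[307.0, 157.0], [354.0, 213.0], [284.0, 259.0], [239.0, 197.0]]
wheel ((297.36248779296875, 217.41143798828125), (31.113140106201172, 34.97439193725586), 86.52420806884766) [0.5897 0.0703 0.05  ]
top [[297.0, 137.0], [371.0, 151.0], [356.0, 229.0], [281.0, 214.0]]
wheel ((326.54937744140625, 184.81419372558594), (31.59162712097168, 32.00883865356445), 84.40202331542969) [0.5856 0.0725 0.05  ]
[297. 137.] [0.7279 0.1681 0.125 ] (array([0.73  , 0.1665, 0.1232]), np.float64(4.743768576710272))
[371. 151.] [ 0.6872 -0.0656  0.125 ] (array([ 0.6874, -0.0667,  0.1344]), np.float64(5.724099758020624))
[356. 229.] [ 0.442  -0.0218  0.125 ] (array([ 0.4442, -0.0238,  0.1286]), np.float64(6.254519032900152))
[281. 214.] [0.4843 0.2124 0.125 ] (array([0.4866, 0.2105, 0.1212]), np.float64(6.389869878267431))
```

View pics/crop0.png

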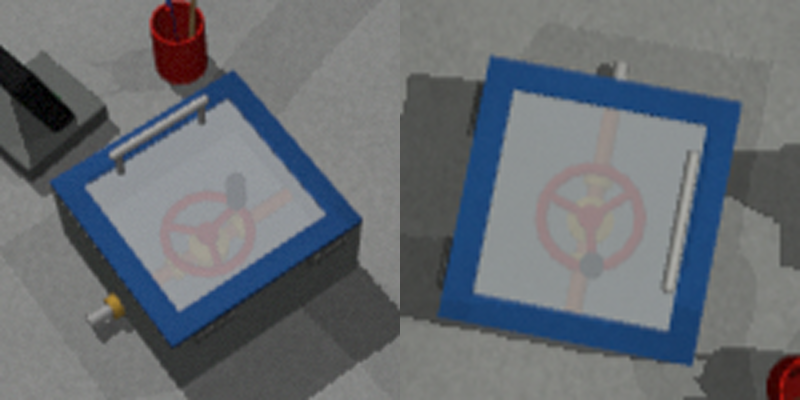

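```bash
python3 - <<'E'
from h import *
for a,b in(((357.9,165.6),(297.6,167.5)),((350.7,207),(262.4,189.3)),((357.9,165.6),(262.4,189.3)),((350.7,207),(297.6,167.5))): print(tri("top",a,"scene",b))
for uv,z in(((391,198),0),((436,162),.17),((380,237),.09),((404,237),.09),((402,165),.17)): print(uv,plane("top",uv,z))
E
```

```text
(array([0.5878, 0.024 , 0.2962]), np.float64(87.96020876720478))
(array([ 0.5552, -0.0438,  0.0514]), np.float64(109.25358957162095))
(array([ 0.6339, -0.0219,  0.1667]), np.float64(0.0014769795845991443))
(array([ 0.5086, -0.0023,  0.1637]), np.float64(0.643189137898162))
(391, 198) [ 0.5488 -0.1502  0.    ]
(436, 162) [ 0.6484 -0.2565  0.17  ]
(380, 237) [ 0.4174 -0.1012  0.09  ]
(404, 237) [ 0.4189 -0.1776  0.09  ]
(402, 165) [ 0.6375 -0.1543  0.17  ]
```

Call:
{"name": "step_arm", "arguments": {
  "hand": [100, 100, 100, 100, 100, 100, 100, 100, 100, 100, 100, 100, 100, 100, 100, 100, 100],
  "travel": [
    [0, 0, -30],
    [-38, -36, -4],
    [-38, -36, -4],
    [-38, -36, -4],
    [-38, -36, -4],
    [-38, -36, -4],
    [-38, -36, -4],
    [-38, -36, -4],
    [-38, -36, -4],
    [-38, -36, -4],
    [-38, -36, -4],
    [-38, -36, -4],
    [-38, -36, -4],
    [-38, -36, -4],
    [0, 0, 0],
    [0, 0, 0],
    [0, 0, 0]
  ],
  "rot": [
    [0, 0, 0],
    [0, 0, 0],
    [0, 0, 0],
    [0, 0, 0],
    [0, 0, 0],
    [0, 0, 0],
    [0, 0, 0],
    [0, 0, 0],
    [0, 0, 0],
    [0, 0, 0],
    [0, 0, 0],
    [0, 0, 0],
    [0, 0, 0],
    [0, 0, 0],
    [0, 0, -6],
    [0, 0, -6],
    [0, 0, 0]
  ]
}}

```text
time_s: 2.22
tool_pos: [0.5415, -0.0172, 0.329]
tcp_rot: [[-0.985, 0.171, -0.008], [0.171, 0.985, -0.009], [0.007, -0.011, -1.0]]
contact_force: [0.1, -0.2, -0.2]
opening: 0.0857
```

Call:
{"name": "step_arm", "arguments": {
  "hand": [100, 100, 100],
  "travel": [
    [-28, 10, 30],
    [0, 0, 40],
    [0, 0, 0]
  ],
  "rot": [
    [0, 0, 0],
    [0, 0, 0],
    [0, 0, 0]
  ]
}}

```text
time_s: 2.6
tool_pos: [0.571, -0.0115, 0.2576]
tcp_rot: [[-0.985, 0.175, -0.007], [0.175, 0.985, -0.009], [0.006, -0.01, -1.0]]
contact_force: [-0.3, -0.7, -0.3]
opening: 0.0852
```

```bash
python3 - <<'E'
from h import *
im=env.capture("wrist");cv2.imwrite("pics/w1.png",im)
c=env.camera_info("wrist");s=env.get_state();M=c["mount"]
for P in([.6339,-.0219,.1665],[.5086,-.0023,.1665],[.571,-.012,.1665]):
    t=s["tcp_rot"].T@(np.array(P)-s["tool_pos"]);p=c["camera_matrix"]@(M[:3,:3].T@(t-M[:3,3]));print(t,p[:2]/p[2])
E
```

```text
[-0.0623  0.0012  0.0931] [323.4807 283.1638]
[ 0.0645 -0.0014  0.0933] [319.6766 116.9072]
[ 0.0013 -0.      0.0932] [321.8116 206.5917]
```

View pics/w1.png

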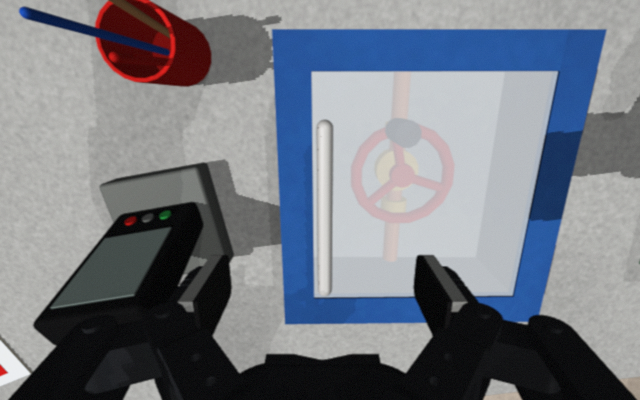

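The bar is seen at (325,120) to (323,296), between the open fingers and within about 1 mm across. The tester and cup are clear to the left. I'll descend and grip.

Call:
{"name": "step_arm", "arguments": {
  "hand": [70, 60, 60, 0, 0, 0, 0, 0, 0, 0],
  "travel": [
    [0, 0, 35],
    [0, 0, 35],
    [0, 0, 22],
    [0, 0, 0],
    [0, 0, 0],
    [0, 0, 0],
    [0, 0, 0],
    [0, 0, 0],
    [0, 0, 0],
    [0, 0, 0]
  ],
  "rot": [
    [0, 0, 0],
    [0, 0, 0],
    [0, 0, 0],
    [0, 0, 0],
    [0, 0, 0],
    [0, 0, 0],
    [0, 0, 0],
    [0, 0, 0],
    [0, 0, 0],
    [0, 0, 0]
  ]
}}

```text
time_s: 3.9
tool_pos: [0.5794, -0.0121, 0.1778]
tcp_rot: [[-0.984, 0.177, 0.018], [0.177, 0.984, -0.007], [-0.018, -0.003, -1.0]]
contact_force: [0.2, -1.7, -4.9]
opening: 0.0087
```

Call:
{"name": "step_arm", "arguments": {
  "hand": [40, 40, 40],
  "travel": [
    [0, 0, 0],
    [0, 0, 0],
    [0, 0, 0]
  ],
  "rot": [
    [0, 0, 0],
    [0, 0, 0],
    [0, 0, 0]
  ]
}}

```text
time_s: 4.28
tool_pos: [0.5811, -0.0108, 0.1799]
tcp_rot: [[-0.984, 0.176, 0.022], [0.176, 0.984, -0.005], [-0.022, -0.001, -1.0]]
contact_force: [0.2, -0.3, -0.7]
opening: 0.0339
```

```bash
python3 - <<'E'
from h import *
s=env.get_state();print({k:s[k] for k in("q","joint_velocities","tool_pos","tcp_rot","contact_force","opening")})
cv2.imwrite("pics/w2.png",env.capture("wrist"))
E
```

```text
{'q': array([-0.3024,  0.3859,  0.3164,  1.8667, -0.1452,  0.8897,  1.4751]), 'joint_velocities': array([-0.003 , -0.0027, -0.    , -0.0065, -0.0015,  0.0018, -0.0008]), 'tool_pos': array([ 0.5811, -0.0108,  0.1799]), 'tcp_rot': array([[-0.9841,  0.1762,  0.0219],
       [ 0.1761,  0.9844, -0.0046],
       [-0.0223, -0.0006, -0.9998]]), 'contact_force': array([ 0.1832, -0.3201, -0.7041]), 'opening': 0.03388651403119507}
```

View pics/w2.png

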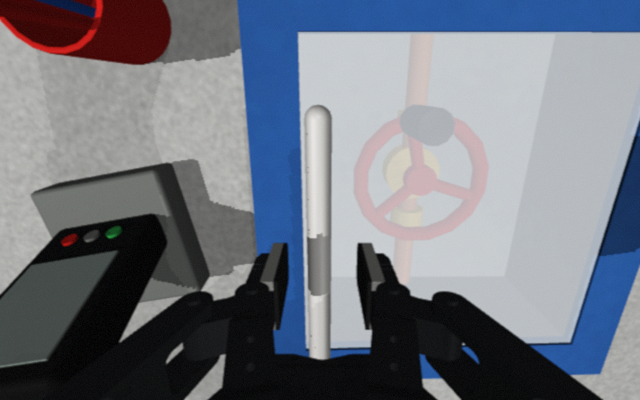

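The bar runs vertically at column 318, between the pads, with the jaws above it. Idle rows drift by about 0.6 mm each. I'll lower about 15 mm and regrip with a slight hold-down bias.

Call:
{"name": "step_arm", "arguments": {
  "hand": [40, 40, 0, 0, 0, 0, 0],
  "travel": [
    [6, 0, 9],
    [5, 0, 9],
    [1, 0, 1],
    [1, 0, 1],
    [1, 0, 1],
    [1, 0, 1],
    [1, 0, 1]
  ],
  "rot": [
    [0, 1.3, 0],
    [0, 0, 0],
    [0, 0, 0],
    [0, 0, 0],
    [0, 0, 0],
    [0, 0, 0],
    [0, 0, 0]
  ]
}}

```text
time_s: 5.2
tool_pos: [0.5682, -0.0107, 0.1574]
tcp_rot: [[-0.984, 0.178, 0.007], [0.178, 0.984, -0.003], [-0.008, -0.002, -1.0]]
contact_force: [2.6, -3.8, 2.1]
opening: 0.0092
```

```bash
cat >door.py <<'E'
import sys
from h import *
from scipy.spatial.transform import Rotation as Ro
C=np.array([.587,.072,0]);yaw=-.177
bx=np.array([np.cos(yaw),np.sin(yaw),0]);by=np.array([-bx[1],bx[0],0]);bz=np.array([0,0,1.])
H=C+.121*by+.117*bz
off=float(sys.argv[1]);k=float(sys.argv[2]);targets=[float(a) for a in sys.argv[3:]]  # deg
s=env.get_state();R=s["tcp_rot"];p=s["tool_pos"]
bar=p-off*R[:,2];v=bar-H;y,z=v@by,v@bz
phi=np.degrees(np.arctan2(z,y))  # angle of vector
phi=np.degrees(np.arctan2(.05,-.205))-phi
tilt=np.degrees(np.arctan2(-R[:,2]@by,-R[:,2]@bz))
print("phi",phi,"radius",np.hypot(y,z),"tilt",tilt,"along",v@bx,"F",s["contact_force"])
al=v@bx;pc=p;Rc=R
for t in targets:
    c,n=np.cos(np.radians(t)),np.sin(np.radians(t))
    th=np.radians(k*t)
    zt=-np.sin(th)*by-np.cos(th)*bz;xt=-bx;Rt=np.c_[xt,np.cross(zt,xt),zt]
    pt=H+al*bx+(-.205*c+.05*n)*by+(.205*n+.05*c)*bz+off*zt
    print((Rc.T@(pt-pc)*1e3).round(1),np.degrees(Ro.from_matrix(Rc.T@Rt).as_rotvec()).round(1))
    pc,Rc=pt,Rt
E
python3 door.py .0086 .5 4 9 14 19 24 29 34 39 44 49 54 59
```

```text
phi -0.3072703288710841 radius 0.2114252098227873 tilt 0.1095987118566344 along -0.004025075475536356 F [ 2.6379 -3.8133  2.1395]
[ -0.    4.3 -15.2] [ 1.9  0.4 -0.1]
[ -0.    5.4 -17.5] [ 2.5 -0.   0. ]
[  0.    6.1 -17.2] [2.5 0.  0. ]
[ -0.    6.9 -16.9] [ 2.5  0.  -0. ]
[  0.    7.6 -16.6] [2.5 0.  0. ]
[  0.    8.3 -16.2] [ 2.5 -0.   0. ]
[ -0.    9.  -15.8] [ 2.5  0.  -0. ]
[  0.    9.7 -15.4] [ 2.5 -0.  -0. ]
[  0.   10.4 -15. ] [ 2.5 -0.   0. ]
[ -0.   11.  -14.5] [ 2.5 -0.  -0. ]
[ -0.   11.6 -14. ] [2.5 0.  0. ]
[ -0.   12.2 -13.4] [ 2.5 -0.   0. ]
```

Geometry agrees (radius 0.2114 against 0.211, hatch about shut). Starting the lift.

Call:
{"name": "step_arm", "arguments": {
  "hand": [0, 0, 0, 0, 0],
  "travel": [
    [0, 4, -15],
    [0, 5.5, -17.5],
    [0, 6, -17],
    [0, 7, -17],
    [0, 7.5, -16.5]
  ],
  "rot": [
    [2, 0, 0],
    [2.5, 0, 0],
    [2.5, 0, 0],
    [2.5, 0, 0],
    [2.5, 0, 0]
  ]
}}

```text
time_s: 5.82
tool_pos: [0.5738, 0.0219, 0.2322]
tcp_rot: [[-0.984, 0.176, -0.033], [0.179, 0.958, -0.223], [-0.007, -0.226, -0.974]]
contact_force: [6.3, -3.5, -7.6]
opening: 0.0094
```

```bash
python3 door.py .0086 .5 24 29 34 39 44 49 54 59 
```

```text
phi 22.1920630884442 radius 0.21070519143246685 tilt 13.047349925025987 along -0.0042535353948369645 F [ 6.2681 -3.4683 -7.597 ]
[ 0.   2.6 -6.2] [-1.   0.4 -0.2]
[  0.    8.3 -16.2] [ 2.5 -0.   0. ]
[ -0.    9.  -15.8] [ 2.5  0.  -0. ]
[  0.    9.7 -15.4] [ 2.5 -0.  -0. ]
[  0.   10.4 -15. ] [ 2.5 -0.   0. ]
[ -0.   11.  -14.5] [ 2.5 -0.  -0. ]
[ -0.   11.6 -14. ] [2.5 0.  0. ]
[ -0.   12.2 -13.4] [ 2.5 -0.   0. ]
```

Tracking well, with forces as expected (about 8 N).

Call:
{"name": "step_arm", "arguments": {
  "hand": [0, 0, 0, 0, 0, 0, 0],
  "travel": [
    [0, 8, -16],
    [0, 8.5, -16],
    [0, 9.5, -15.5],
    [0, 10, -15],
    [0, 11, -14.5],
    [0, 11.5, -14],
    [0, 12, -13.5]
  ],
  "rot": [
    [2, 0, 0],
    [2.3, 0, 0],
    [2.3, 0, 0],
    [2.3, 0, 0],
    [2.3, 0, 0],
    [2.3, 0, 0],
    [2.3, 0, 0]
  ]
}}

```text
time_s: 6.7
tool_pos: [0.588, 0.1037, 0.3015]
tcp_rot: [[-0.982, 0.162, -0.1], [0.19, 0.835, -0.516], [0.0, -0.526, -0.851]]
contact_force: [1.6, -8.1, 2.0]
opening: 0.0091
```

```bash
python3 door.py .0086 .5 60 65 70 75 80 85 90 95 100 103
```

```text
phi 52.36638021731842 radius 0.20984113499800483 tilt 31.71851513059981 along -0.00452638804017904 F [ 1.6059 -8.1035  2.007 ]
[  0.3  16.7 -22.7] [-1.7 -0.4 -0.7]
[ -0.   12.9 -12.7] [ 2.5  0.  -0. ]
[  0.   13.5 -12.2] [ 2.5 -0.   0. ]
[  0.   14.  -11.5] [ 2.5  0.  -0. ]
[ -0.   14.5 -10.9] [ 2.5 -0.  -0. ]
[  0.   14.9 -10.2] [ 2.5 -0.   0. ]
[-0.  15.4 -9.6] [ 2.5  0.  -0. ]
[ 0.  15.8 -8.9] [ 2.5 -0.  -0. ]
[ 0.  16.1 -8.2] [ 2.5 -0.   0. ]
[-0.   9.8 -4.6] [1.5 0.  0. ]
```

Call:
{"name": "step_arm", "arguments": {
  "hand": [0, 0, 0, 0, 0, 0],
  "travel": [
    [0, 12, -13.5],
    [0, 13, -12.5],
    [0, 13, -12.5],
    [0, 13.5, -12],
    [0, 14, -11.5],
    [0, 14.5, -11]
  ],
  "rot": [
    [1.5, 0, -0.4],
    [2, 0, -0.3],
    [2, 0, 0],
    [2, 0, 0],
    [2, 0, 0],
    [2, 0, 0]
  ]
}}

```text
time_s: 7.45
tool_pos: [0.6026, 0.1883, 0.3204]
tcp_rot: [[-0.978, 0.133, -0.161], [0.208, 0.673, -0.709], [0.014, -0.727, -0.686]]
contact_force: [-2.2, -4.3, 10.5]
opening: 0.0095
```

```bash
python3 door.py .0086 .5 85 90 95 100 105
```

```text
phi 76.97015101078001 radius 0.2092849644602965 tilt 46.63629455165442 along -0.00478425140767471 F [-2.1704 -4.3084 10.4932]
[  0.7  21.4 -21. ] [-4.1 -1.9 -0.8]
[-0.  15.4 -9.6] [ 2.5  0.  -0. ]
[ 0.  15.8 -8.9] [ 2.5 -0.  -0. ]
[ 0.  16.1 -8.2] [ 2.5 -0.   0. ]
[-0.  16.5 -7.4] [2.5 0.  0. ]
```

Call:
{"name": "step_arm", "arguments": {
  "hand": [0, 0, 0, 0, 0, 0, 0],
  "travel": [
    [0, 13.5, -12.5],
    [0, 14, -12],
    [0, 14.5, -11],
    [0, 15, -10],
    [0, 15.5, -9],
    [0, 16, -8.5],
    [0, 14, -7]
  ],
  "rot": [
    [0.5, -0.8, -0.3],
    [0.5, -0.5, -0.3],
    [1, -0.3, 0],
    [1.5, 0, 0],
    [1.5, 0, 0],
    [1.5, 0, 0],
    [1.5, 0, 0]
  ]
}}

```text
time_s: 8.32
tool_pos: [0.6212, 0.2941, 0.2903]
tcp_rot: [[-0.98, 0.102, -0.173], [0.201, 0.531, -0.823], [0.008, -0.841, -0.54]]
contact_force: [1.5, -3.7, 2.3]
opening: 0.0094
```

```bash
python3 door.py .0086 .5 105
```

```text
phi 108.23616450780617 radius 0.2096709767333026 tilt 57.27625306917809 along -0.005233406894303622 F [ 1.4798 -3.6586  2.3214]
[ -0.4 -10.5   4.2] [-4.8 -1.5 -0.5]
```

Hatch at about 108° (1.88 rad), near its end stop. Releasing and backing off along the tool axis.

Call:
{"name": "step_arm", "arguments": {
  "hand": [22, 22, 22, 22, 22, 22, 22, 22],
  "travel": [
    [0, 0, 0],
    [0, 0, 0],
    [0, 0, -15],
    [0, 0, -30],
    [0, 0, -40],
    [0, -25, -30],
    [0, -30, -20],
    [0, -30, -20]
  ],
  "rot": [
    [0, 0, 0],
    [0, 0, 0],
    [0, 0, 0],
    [0, 0, 0],
    [0, 0, 0],
    [0, 0, 0],
    [-8, 0, 0],
    [-8, 0, 0]
  ]
}}

```text
time_s: 9.32
tool_pos: [0.62, 0.3759, 0.3416]
tcp_rot: [[-0.985, -0.004, -0.172], [0.11, 0.758, -0.643], [0.133, -0.652, -0.746]]
contact_force: [0.1, -1.6, 2.1]
opening: 0.0187
```

```bash
python3 - <<'E'
from h import *
s=env.get_state();R=s["tcp_rot"];print(s["tool_pos"],R,s["q"],s["contact_force"])
cv2.imwrite("pics/t3.png",env.capture("top"))
cv2.imwrite("pics/s3.png",env.capture("scene"))
a=cv2.imread("pics/t3.png")[90:260,240:460];b=cv2.imread("pics/s3.png")[100:300,180:440]
cv2.imwrite("pics/c3.png",np.hstack([cv2.resize(a,(400,309)),cv2.resize(b,(400,309))]))
E
```

```text
[0.62   0.3759 0.3416] [[-0.9851 -0.0035 -0.1721]
 [ 0.1096  0.758  -0.643 ]
 [ 0.1327 -0.6522 -0.7463]] [-1.1224  1.0113  1.0997  0.9034 -0.218   1.9823  1.3091] [ 0.0864 -1.6008  2.0756]
```

View pics/c3.png

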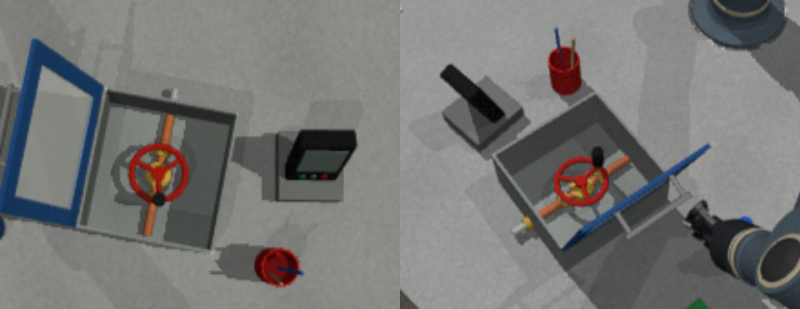

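The pictures show the hatch leaning out past upright on the left, the box open, and the red wheel and black crank visible with the crank on the robot side. The bystanders are untouched. Next I'll untilt and rise.

Call:
{"name": "step_arm", "arguments": {
  "hand": [30, 30, 30, 30, 30, 30],
  "travel": [
    [10, -20, -22],
    [10, -15, -25],
    [10, -12, -27],
    [10, -8, -28],
    [5, -4, -25],
    [0, 0, -10]
  ],
  "rot": [
    [-8, 0, 0],
    [-8, 0, 0],
    [-8, 0, 0],
    [-8, 0, 0],
    [-8, 0, 0],
    [0, 0, 0]
  ]
}}

```text
time_s: 10.18
tool_pos: [0.5921, 0.3764, 0.5055]
tcp_rot: [[-0.984, 0.111, -0.138], [0.109, 0.994, 0.023], [0.14, 0.007, -0.99]]
contact_force: [1.2, 0.3, -0.2]
opening: 0.0257
```

```bash
cat >rows.py <<'E'
import sys
from h import *
from scipy.spatial.transform import Rotation as Ro
# target TCP x y z (yaw=-.177, down), prints total shift in tool axes and turn
T=np.array([float(a) for a in sys.argv[1:4]]);s=env.get_state();R=s["tcp_rot"];p=s["tool_pos"]
bx=np.array([np.cos(.177),-np.sin(.177),0]);z=np.array([0,0,-1.]);Rt=np.c_[-bx,np.cross(z,-bx),z]
print(p,s["q"],s["contact_force"],s["opening"]);print("shift",R.T@(T-p)*1e3,"in target axes",Rt.T@(T-p)*1e3,"turn",np.degrees(Ro.from_matrix(R.T@Rt).as_rotvec()))
E
python3 rows.py .587 .072 .44
```

```text
[0.5921 0.3764 0.5055] [-1.0501  0.6404  1.0414  0.9582 -0.6149  1.9154  1.2017] [ 1.1692  0.3245 -0.1844] 0.025670599413261604
shift [ -37.3173 -303.6019   58.6688] in target axes [ -48.5812 -300.5908   65.5269] turn [ 0.1534 -8.0515  3.7871]
```

Call:
{"name": "step_arm", "arguments": {
  "hand": [100, 100, 100, 100, 100, 100, 100, 100, 100, 100, 100, 100],
  "travel": [
    [-3, -28, 0],
    [-3, -28, 0],
    [-4, -28, 0],
    [-4, -28, 0],
    [-4, -28, 0],
    [-4, -28, 0],
    [-4, -28, 0],
    [-4, -28, 0],
    [-4, -28, 0],
    [-4, -28, 0],
    [-4, -20, 30],
    [0, 0, 30]
  ],
  "rot": [
    [0, -1.5, 1],
    [0, -1.5, 1],
    [0, -1.5, 1],
    [0, -1.5, 0.8],
    [0, -1, 0],
    [0, -1, 0],
    [0, 0, 0],
    [0, 0, 0],
    [0, 0, 0],
    [0, 0, 0],
    [0, 0, 0],
    [0, 0, 0]
  ]
}}

```text
time_s: 11.68
tool_pos: [0.5863, 0.0717, 0.4361]
tcp_rot: [[-0.988, 0.155, -0.014], [0.155, 0.988, -0.026], [0.01, -0.028, -1.0]]
contact_force: [-0.5, 0.4, 0.1]
opening: 0.0855
```

```bash
python3 rows.py .587 .072 .30
python3 - <<'E'
from h import *
im=cv2.imread("pics/t3.png");hsv=cv2.cvtColor(im,cv2.COLOR_BGR2HSV)
roi=np.zeros(im.shape[:2],np.uint8);roi[160:215,300:355]=255
r=(cv2.inRange(hsv,(0,190,90),(5,255,255))|cv2.inRange(hsv,(175,190,90),(180,255,255)))&roi
c=max(cv2.findContours(r,0,2)[0],key=cv2.contourArea);e=cv2.fitEllipse(cv2.convexHull(c));print(e,plane("top",e[0],.048))
im=env.capture("wrist");cv2.imwrite("pics/w4.png",im);cv2.imwrite("pics/t4.png",env.capture("top"))
E
```

```text
[0.5863 0.0717 0.4361] [-1.0238  0.39    1.182   1.4905 -0.3329  1.5109  1.5697] [-0.5372  0.4319  0.093 ] 0.08551959924572808
shift [ -1.9904   4.1081 136.0048] in target axes [ -0.6783   0.3806 136.0791] turn [-1.5818 -0.5323  1.2274]
((326.8074951171875, 184.8341522216797), (31.7593936920166, 32.27809143066406), 92.52503204345703) [0.5857 0.0716 0.048 ]
```

View pics/w4.png

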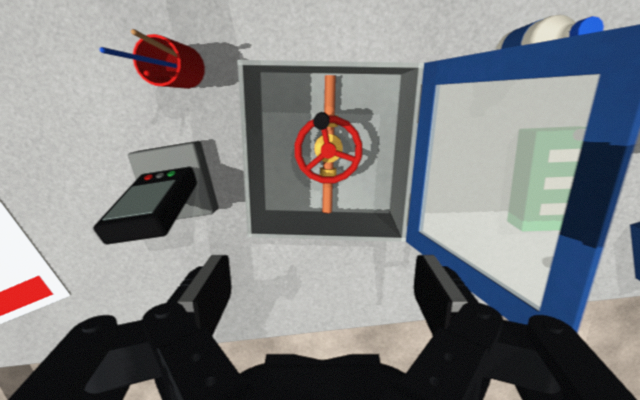

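The wrist view shows the open box, the red wheel centred near (328,150), the black crank at (321,121), and the hatch open on the right with the bottle behind it.

```bash
python3 - <<'E'
from h import *
im=cv2.imread("pics/w4.png");hsv=cv2.cvtColor(im,cv2.COLOR_BGR2HSV)
roi=np.zeros(im.shape[:2],np.uint8);roi[95:200,280:380]=255
r=(cv2.inRange(hsv,(0,190,90),(5,255,255))|cv2.inRange(hsv,(175,190,90),(180,255,255)))&roi
c=max(cv2.findContours(r,0,2)[0],key=cv2.contourArea);e=cv2.fitEllipse(cv2.convexHull(c));C=plane("wrist",e[0],.048);print(e,C)
roi[:]=0;roi[105:140,305:340]=255
b=cv2.inRange(im,(0,0,0),(45,45,45))&roi
c=max(cv2.findContours(b,0,2)[0],key=cv2.contourArea);k=cv2.minEnclosingCircle(c);print(k,cv2.boundingRect(c))
S=plane("wrist",k[0],.095);d=(S-C)[:2];print(S,np.hypot(*d),"wheel angle",np.arctan2(d[1],d[0])+.177)
E
```

```text
((327.89910888671875, 149.0594940185547), (66.3570556640625, 67.10015106201172), 179.47305297851562) [0.5812 0.0736 0.048 ]
((321.5, 120.5), 7.905794143676758) (314, 113, 15, 16)
[0.5332 0.072  0.095 ] 0.04800389574208791 wheel angle -2.932500088256217
```

Call:
{"name": "step_arm", "arguments": {
  "hand": [100, 100, 100, 100, 100, 100],
  "travel": [
    [12, -1, 30],
    [12, -1, 35],
    [12, -2, 35],
    [12, -2, 35],
    [4, -2, 35],
    [0, 0, 30]
  ],
  "rot": [
    [-0.8, -0.3, 0.6],
    [-0.8, -0.3, 0.6],
    [0, 0, 0],
    [0, 0, 0],
    [0, 0, 0],
    [0, 0, 0]
  ]
}}

```text
time_s: 12.52
tool_pos: [0.536, 0.0748, 0.2367]
tcp_rot: [[-0.986, 0.166, 0.007], [0.166, 0.986, 0.001], [-0.007, 0.002, -1.0]]
contact_force: [-1.1, 0.2, -0.6]
opening: 0.0855
```

```bash
python3 rows.py .5345 .071 .085
python3 - <<'E'
from h import *
im=env.capture("wrist");cv2.imwrite("pics/w5.png",im)
E
```

```text
[0.536  0.0748 0.2367] [-1.0514  0.4253  1.1076  1.9141 -0.4368  1.0633  1.6422] [-1.1231  0.1599 -0.6326] 0.08553461409048911
shift [  1.9127  -4.2477 151.7242] in target axes [  0.8533  -4.     151.7406] turn [0.0989 0.3841 0.5878]
```

View pics/w5.png

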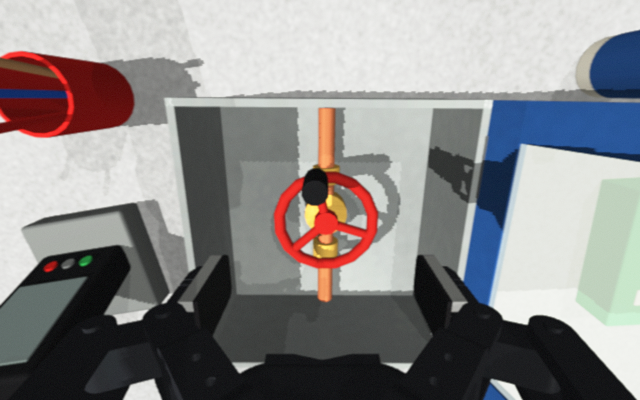

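The crank stands at about (315,188), on the near side of the wheel centred near (326,219), between the open fingers. I'll check it against the projection.

```bash
python3 - <<'E'
from h import *
c=env.camera_info("wrist");s=env.get_state();M=c["mount"]
def pj(P):
    t=s["tcp_rot"].T@(np.array(P)-s["tool_pos"]);p=c["camera_matrix"]@(M[:3,:3].T@(t-M[:3,3]));return p[:2]/p[2]
im=cv2.imread("pics/w5.png");hsv=cv2.cvtColor(im,cv2.COLOR_BGR2HSV)
roi=np.zeros(im.shape[:2],np.uint8);roi[155:280,260:390]=255
r=(cv2.inRange(hsv,(0,190,90),(5,255,255))|cv2.inRange(hsv,(175,190,90),(180,255,255)))&roi
k=max(cv2.findContours(r,0,2)[0],key=cv2.contourArea);e=cv2.fitEllipse(cv2.convexHull(k));print(e,plane("wrist",e[0],.048))
roi[:]=0;roi[160:215,295:335]=255
b=cv2.inRange(im,(0,0,0),(45,45,45))&roi
k=max(cv2.findContours(b,0,2)[0],key=cv2.contourArea);x,y,w,h=cv2.boundingRect(k);print(x,y,w,h)
print("top disc",pj([.5345,.071,.104]),"foot",pj([.5345,.071,.054]),"scale12mm",pj([.5345,.083,.104])-pj([.5345,.071,.104]))
print(plane("wrist",(x+w/2,y+h-w/2),.104),plane("wrist",(x+w/2,y+w/2),.06))
E
```

```text
((325.369140625, 219.70249938964844), (95.52803039550781, 102.15367126464844), 87.56542205810547) [0.5794 0.0709 0.048 ]
303 169 24 36
top disc [317.3715 195.1307] foot [318.1027 180.1732] scale12mm [14.1617 -2.2942]
[0.5323 0.0694 0.104 ] [0.5333 0.0682 0.06  ]
```

Call:
{"name": "step_arm", "arguments": {
  "hand": [100, 100, 100, 100, 100],
  "travel": [
    [1, -3, 35],
    [1, -3, 35],
    [0, 0, 35],
    [0, 0, 30],
    [0, 0, 8]
  ],
  "rot": [
    [0, 0, 0],
    [0, 0, 0],
    [0, 0, 0],
    [0, 0, 0],
    [0, 0, 0]
  ]
}}

```text
time_s: 13.2
tool_pos: [0.5394, 0.072, 0.0925]
tcp_rot: [[-0.988, 0.157, 0.009], [0.157, 0.988, 0.001], [-0.009, 0.002, -1.0]]
contact_force: [-0.1, -0.0, -0.3]
opening: 0.0854
```

```bash
python3 rows.py .533 .069 .085
```

```text
[0.5394 0.072  0.0925] [-0.8646  0.607   0.893   2.0314 -0.6626  0.8075  1.8339] [-0.1106 -0.0125 -0.2931] 0.08540231886579308
shift [ 5.9509 -4.0036  7.4182] in target axes [ 5.807  -4.0985  7.4802] turn [0.1377 0.5091 1.0989]
```

Call:
{"name": "step_arm", "arguments": {
  "hand": [100, 60, 0, 0, 0, 0, 0, 0],
  "travel": [
    [6, -4, 6],
    [1, 0, 3],
    [0.5, 0, 0.5],
    [0.5, 0, 0.5],
    [0.5, 0, 0.5],
    [0.5, 0, 0.5],
    [0, 0, 0],
    [0, 0, 0]
  ],
  "rot": [
    [0, 0.5, 1],
    [0, 0, 0],
    [0, 0, 0],
    [0, 0, 0],
    [0, 0, 0],
    [0, 0, 0],
    [0, 0, 0],
    [0, 0, 0]
  ]
}}

```text
time_s: 14.2
tool_pos: [0.5334, 0.0697, 0.0856]
tcp_rot: [[-0.985, 0.174, 0.008], [0.174, 0.985, 0.004], [-0.007, 0.006, -1.0]]
contact_force: [-0.9, 0.5, 2.2]
opening: 0.0227
```

```bash
python3 rows.py .533 .069 .085
```

```text
[0.5334 0.0697 0.0856] [-0.8587  0.6093  0.8865  2.0491 -0.6786  0.7921  1.8367] [-0.8903  0.5321  2.2369] 0.022672804736448886
shift [ 0.2399 -0.7473  0.5604] in target axes [ 0.2342 -0.7447  0.5662] turn [0.3186 0.3946 0.1376]
```

Gripped (22.7 mm reading; the bar likewise read about 1.5 mm small). Now a circle helper.

```bash
cat >circ.py <<'E'
import sys,json,os
from h import *
from scipy.spatial.transform import Rotation as Ro
from scipy.optimize import least_squares
C0=np.array([.5834,.0715]);yaw=-.177;zt=.085
s=env.get_state();R=s["tcp_rot"];p=s["tool_pos"]
L=json.load(open("log.json")) if os.path.exists("log.json") else []
L.append(p[:2].tolist());json.dump(L,open("log.json","w"));A=np.array(L)
C=C0
if len(L)>=4:
    C=least_squares(lambda c:np.r_[(np.hypot(*(A-c).T)-.05)/.001,(c-C0)/.004],C0).x
d=p[:2]-C;w=np.arctan2(d[1],d[0])-yaw
print("C",C,"r",np.hypot(*d),"w deg(mod360)",np.degrees(w)%360,"z",p[2],"F",s["contact_force"],"open",s["opening"],"q",s["q"],"t",s["time_s"])
st=float(sys.argv[1]);n=int(sys.argv[2])
bx=np.array([np.cos(yaw),np.sin(yaw),0]);z=np.array([0,0,-1.]);Rt=np.c_[-bx,np.cross(z,-bx),z]
print("turn",np.degrees(Ro.from_matrix(R.T@Rt).as_rotvec()).round(1))
pc=p
for i in range(1,n+1):
    a=w+yaw+np.radians(st*i);t=np.array([C[0]+.05*np.cos(a),C[1]+.05*np.sin(a),zt])
    print((Rt.T@(t-pc)*1e3).round(1).tolist());pc=t
E
python3 circ.py -15 8
```

```text
C [0.5834 0.0715] r 0.050070963879305944 w deg(mod360) 192.21083796426086 z 0.0855661867301874 F [-0.8903  0.5321  2.2369] open 0.022672804736448886 q [-0.8587  0.6093  0.8865  2.0491 -0.6786  0.7921  1.8367] t 14.2
turn [0.3 0.4 0.1]
[1.0, 13.0, 0.6]
[-2.3, 12.8, 0.0]
[-5.6, 11.8, 0.0]
[-8.4, 10.0, 0.0]
[-10.7, 7.4, 0.0]
[-12.3, 4.4, 0.0]
[-13.0, 1.1, 0.0]
[-12.8, -2.3, 0.0]
```

Call:
{"name": "step_arm", "arguments": {
  "hand": [0, 0, 0, 0],
  "travel": [
    [1, 13, 0.5],
    [-2.5, 13, 0.5],
    [-5.5, 12, 0.5],
    [-8.5, 10, 0.5]
  ],
  "rot": [
    [0.3, 0.4, 0],
    [0, 0, 0],
    [0, 0, 0],
    [0, 0, 0]
  ]
}}

```text
time_s: 14.7
tool_pos: [0.5576, 0.114, 0.0856]
tcp_rot: [[-0.984, 0.178, -0.001], [0.178, 0.984, -0.001], [0.001, -0.001, -1.0]]
contact_force: [-0.5, -4.8, 4.9]
opening: 0.0226
```

```bash
python3 circ.py -15 6
```

```text
C [0.5834 0.0715] r 0.049729553830878036 w deg(mod360) 131.40772612122083 z 0.08556161410583324 F [-0.5314 -4.773   4.9109] open 0.022637262804384304 q [-0.9059  0.6579  0.8828  1.9702 -0.6832  0.8432  1.7496] t 14.7
turn [-0.1 -0.  -0.1]
[-10.7, 7.5, 0.6]
[-12.3, 4.2, 0.0]
[-13.0, 0.9, 0.0]
[-12.8, -2.5, 0.0]
[-11.7, -5.7, 0.0]
[-9.8, -8.6, 0.0]
```

Call:
{"name": "step_arm", "arguments": {
  "hand": [0, 0, 0, 0, 0, 0],
  "travel": [
    [-10.5, 7.5, 0.5],
    [-12.5, 4, 0.3],
    [-13, 1, 0.3],
    [-13, -2.5, 0.3],
    [-11.5, -5.5, 0.3],
    [-10, -8.5, 0.3]
  ],
  "rot": [
    [0, 0, 0],
    [0, 0, 0],
    [0, 0, 0],
    [0, 0, 0],
    [0, 0, 0],
    [0, 0, 0]
  ]
}}

```text
time_s: 15.45
tool_pos: [0.6255, 0.0986, 0.0855]
tcp_rot: [[-0.984, 0.176, -0.011], [0.176, 0.984, -0.003], [0.01, -0.005, -1.0]]
contact_force: [-6.0, -0.5, 9.1]
opening: 0.0225
```

```bash
python3 circ.py -10 5
```

```text
C [0.5834 0.0715] r 0.05012461710378356 w deg(mod360) 42.92242828185073 z 0.08551361614454478 F [-5.9877 -0.5467  9.0976] open 0.022493550291464395 q [-0.7974  0.7431  0.8592  1.8068 -0.6876  0.934   1.764 ] t 15.45
turn [-0.3 -0.6 -0. ]
[-5.3, -7.0, 0.5]
[-4.1, -7.7, 0.0]
[-2.7, -8.3, 0.0]
[-1.2, -8.6, 0.0]
[0.3, -8.7, 0.0]
```

Call:
{"name": "step_arm", "arguments": {
  "hand": [0, 0, 0, 0, 0],
  "travel": [
    [-5.5, -7, 0],
    [-4, -7.5, 0],
    [-2.5, -8.5, 0],
    [-1, -8.5, 0],
    [0, -4, 0]
  ],
  "rot": [
    [-0.2, -0.6, 0],
    [0, 0, 0],
    [0, 0, 0],
    [0, 0, 0],
    [0, 0, 0]
  ]
}}

```text
time_s: 16.08
tool_pos: [0.6334, 0.0682, 0.0856]
tcp_rot: [[-0.985, 0.171, -0.001], [0.171, 0.985, 0.006], [0.002, 0.006, -1.0]]
contact_force: [0.9, 3.0, 1.5]
opening: 0.0228
```

```bash
python3 circ.py -5 2
```

```text
C [0.5835 0.0713] r 0.04997959880884311 w deg(mod360) 6.540673917100683 z 0.08564610122623795 F [0.8637 2.9921 1.4592] open 0.02280380915294617 q [-0.7382  0.7388  0.8483  1.8048 -0.6937  0.9251  1.8229] t 16.075
turn [ 0.3 -0.1  0.3]
[-0.3, -4.3, 0.6]
[0.1, -4.4, 0.0]
```

Call:
{"name": "step_arm", "arguments": {
  "hand": [0, 0, 0],
  "travel": [
    [0, -4.5, 0],
    [0, -4.5, 0],
    [0, -4.5, 0]
  ],
  "rot": [
    [0, 0, 0],
    [0, 0, 0],
    [0, 0, 0]
  ]
}}

```text
time_s: 16.45
tool_pos: [0.6326, 0.0618, 0.0856]
tcp_rot: [[-0.986, 0.167, 0.001], [0.167, 0.986, 0.017], [0.002, 0.017, -1.0]]
contact_force: [2.8, 12.6, 4.0]
opening: 0.0224
```

```bash
python3 circ.py -5 2
```

```text
C [0.5835 0.0713] r 0.050015234529865345 w deg(mod360) 359.1402629418633 z 0.08560341050148482 F [ 2.8257 12.629   4.0055] open 0.022427266001016317 q [-0.7218  0.733   0.8418  1.8103 -0.7     0.922   1.8452] t 16.45
turn [ 0.9 -0.1  0.5]
[0.3, -4.4, 0.6]
[0.6, -4.3, 0.0]
```

Against the stop: 12.6 N tangential and only half the commanded travel done. The angle reads about 359°, as it should. Pausing with a steady push.

Call:
{"name": "step_arm", "arguments": {
  "hand": [0, 0, 0, 0, 0, 0, 0, 0],
  "travel": [
    [0, -4.5, 0],
    [0, -4.5, 0],
    [0, -4.5, 0],
    [0, -4.5, 0],
    [0, -4.5, 0],
    [0, -4.5, 0],
    [0, -4.5, 0],
    [0, -4.5, 0]
  ],
  "rot": [
    [0.4, 0, 0],
    [0.3, 0, 0],
    [0.3, 0, 0],
    [0.3, 0, 0],
    [0.3, 0, 0],
    [0.3, 0, 0],
    [0.3, 0, 0],
    [0.3, 0, 0]
  ]
}}

```text
time_s: 17.45
tool_pos: [0.6326, 0.0618, 0.0856]
tcp_rot: [[-0.99, 0.139, -0.002], [0.139, 0.99, 0.018], [0.004, 0.018, -1.0]]
contact_force: [1.8, 9.8, 3.1]
opening: 0.0228
```

```bash
python3 circ.py 15 10
```

```text
C [0.5835 0.0713] r 0.050060537657286526 w deg(mod360) 359.11037269943176 z 0.08560208336770589 F [1.8484 9.759  3.0875] open 0.022800889726964403 q [-0.7157  0.7303  0.8336  1.8084 -0.6941  0.9223  1.869 ] t 17.45
turn [ 1.  -0.3  2.1]
[1.6, 13.0, 0.6]
[4.8, 12.1, 0.0]
[7.8, 10.5, 0.0]
[10.2, 8.1, 0.0]
[12.0, 5.2, 0.0]
[12.9, 1.9, 0.0]
[13.0, -1.5, 0.0]
[12.1, -4.8, 0.0]
[10.5, -7.8, 0.0]
[8.1, -10.2, 0.0]
```

Stop confirmed: the position stayed put for 1 s under about 10 N. The reference TCP is (0.6326, 0.0618). Backing off.

Call:
{"name": "step_arm", "arguments": {
  "hand": [0, 0, 0, 0, 0, 0],
  "travel": [
    [1.5, 13, 0],
    [5, 12, 0],
    [8, 10.5, 0],
    [10.5, 8, 0],
    [12, 5, 0],
    [13, 1.5, 0]
  ],
  "rot": [
    [0.5, 0, 1],
    [0.5, 0, 1],
    [0, 0, 0],
    [0, 0, 0],
    [0, 0, 0],
    [0, 0, 0]
  ]
}}

```text
time_s: 18.2
tool_pos: [0.6006, 0.118, 0.0856]
tcp_rot: [[-0.984, 0.179, 0.02], [0.179, 0.984, -0.006], [-0.021, -0.003, -1.0]]
contact_force: [4.6, 4.6, 0.5]
opening: 0.023
```

```bash
python3 circ.py 15 10
```

```text
C [0.5835 0.0712] r 0.04981145331264943 w deg(mod360) 80.034721086443 z 0.0856033248069962 F [4.6228 4.6214 0.4639] open 0.022981400232004796 q [-0.8683  0.7064  0.8714  1.8808 -0.6953  0.8682  1.7409] t 18.2
turn [-0.1  1.2 -0.2]
[13.0, 0.7, 0.6]
[12.7, -2.8, 0.0]
[11.6, -6.0, 0.0]
[9.6, -8.8, 0.0]
[7.0, -11.0, 0.0]
[3.9, -12.5, 0.0]
[0.6, -13.0, 0.0]
[-2.8, -12.7, 0.0]
[-6.0, -11.6, 0.0]
[-8.8, -9.6, 0.0]
```

Call:
{"name": "step_arm", "arguments": {
  "hand": [0, 0, 0, 0, 0, 0, 0, 0],
  "travel": [
    [13, 0.5, 0],
    [12.5, -3, 0],
    [11.5, -6, 0],
    [9.5, -9, 0],
    [7, -11, 0],
    [4, -12.5, 0],
    [0.5, -13, 0],
    [-3, -12.5, 0]
  ],
  "rot": [
    [0, 0.8, 0],
    [0, 0.4, 0],
    [0, 0, 0],
    [0, 0, 0],
    [0, 0, 0],
    [0, 0, 0],
    [0, 0, 0],
    [0, 0, 0]
  ]
}}

```text
time_s: 19.2
tool_pos: [0.5348, 0.0582, 0.0857]
tcp_rot: [[-0.983, 0.182, 0.012], [0.182, 0.983, -0.004], [-0.012, -0.002, -1.0]]
contact_force: [10.7, 5.2, -7.4]
opening: 0.0227
```

```bash
python3 circ.py 15 10
```

```text
C [0.5834 0.0711] r 0.05032308321436938 w deg(mod360) 205.005994816806 z 0.0856894630679759 F [10.6582  5.2404 -7.369 ] open 0.022707362647412018 q [-0.8465  0.6108  0.893   2.0511 -0.675   0.7864  1.8446] t 19.2
turn [-0.1  0.7 -0.3]
[-7.3, -10.9, 0.7]
[-9.6, -8.8, 0.0]
[-11.6, -6.0, 0.0]
[-12.7, -2.8, 0.0]
[-13.0, 0.6, 0.0]
[-12.4, 3.9, 0.0]
[-11.0, 7.0, 0.0]
[-8.8, 9.6, 0.0]
[-6.0, 11.6, 0.0]
[-2.8, 12.7, 0.0]
```

Call:
{"name": "step_arm", "arguments": {
  "hand": [0, 0, 0, 0, 0, 0, 0],
  "travel": [
    [-7, -11, 0],
    [-9.5, -9, 0],
    [-11.5, -6, 0],
    [-12.5, -3, 0],
    [-13, 0.5, 0],
    [-12.5, 4, 0],
    [-11, 7, 0]
  ],
  "rot": [
    [0, 0.5, -0.3],
    [0, 0, 0],
    [0, 0, 0],
    [0, 0, 0],
    [0, 0, 0],
    [0, 0, 0],
    [0, 0, 0]
  ]
}}

```text
time_s: 20.08
tool_pos: [0.6021, 0.0245, 0.0856]
tcp_rot: [[-0.984, 0.179, -0.014], [0.179, 0.984, 0.007], [0.015, 0.004, -1.0]]
contact_force: [-3.1, 1.9, 7.6]
opening: 0.0223
```

```bash
python3 circ.py 15 10
```

```text
C [0.5834 0.0711] r 0.0501902759865448 w deg(mod360) 302.014515696287 z 0.08558049610328611 F [-3.0787  1.9133  7.6053] open 0.02225483576641675 q [-0.699   0.6996  0.8573  1.881  -0.6809  0.8981  1.8904] t 20.075
turn [ 0.2 -0.8 -0.2]
[-10.0, 8.5, 0.6]
[-7.6, 10.6, 0.0]
[-4.6, 12.2, 0.0]
[-1.2, 13.0, 0.0]
[2.2, 12.9, 0.0]
[5.4, 11.9, 0.0]
[8.3, 10.1, 0.0]
[10.6, 7.6, 0.0]
[12.2, 4.6, 0.0]
[13.0, 1.2, 0.0]
```

One turn is nearly done (302°). Continuing.

Call:
{"name": "step_arm", "arguments": {
  "hand": [0, 0, 0, 0, 0, 0, 0, 0],
  "travel": [
    [-10, 8.5, 0],
    [-7.5, 10.5, 0],
    [-4.5, 12, 0],
    [-1, 13, 0],
    [2, 13, 0],
    [5.5, 12, 0],
    [8.5, 10, 0],
    [10.5, 7.5, 0]
  ],
  "rot": [
    [0, -0.7, 0],
    [0, 0, 0],
    [0, 0, 0],
    [0, 0, 0],
    [0, 0, 0],
    [0, 0, 0],
    [0, 0, 0],
    [0, 0, 0]
  ]
}}

```text
time_s: 21.08
tool_pos: [0.6243, 0.0996, 0.0856]
tcp_rot: [[-0.981, 0.193, 0.02], [0.193, 0.981, -0.013], [-0.023, -0.009, -1.0]]
contact_force: [7.5, 2.0, -0.5]
opening: 0.0224
```

```bash
python3 circ.py 15 10
```

```text
C [0.5834 0.071 ] r 0.049874818362021456 w deg(mod360) 45.11688029487619 z 0.08561786620175832 F [ 7.5412  2.0482 -0.4718] open 0.022434649410990402 q [-0.8187  0.7342  0.8693  1.8309 -0.6956  0.8926  1.7502] t 21.075
turn [-0.5  1.3 -1. ]
[10.3, 8.0, 0.6]
[12.1, 5.0, 0.0]
[12.9, 1.7, 0.0]
[12.9, -1.7, 0.0]
[12.0, -5.0, 0.0]
[10.3, -8.0, 0.0]
[7.9, -10.4, 0.0]
[5.0, -12.1, 0.0]
[1.7, -12.9, 0.0]
[-1.7, -12.9, 0.0]
```

Call:
{"name": "step_arm", "arguments": {
  "hand": [0, 0, 0, 0, 0, 0, 0, 0, 0],
  "travel": [
    [10.5, 8, 0],
    [12, 5, 0],
    [13, 1.5, 0],
    [13, -1.5, 0],
    [12, -5, 0],
    [10.5, -8, 0],
    [8, -10.5, 0],
    [5, -12, 0],
    [1.5, -13, 0]
  ],
  "rot": [
    [-0.3, 0.7, -0.5],
    [0, 0.6, -0.5],
    [0, 0, 0],
    [0, 0, 0],
    [0, 0, 0],
    [0, 0, 0],
    [0, 0, 0],
    [0, 0, 0],
    [0, 0, 0]
  ]
}}

```text
time_s: 22.2
tool_pos: [0.5335, 0.0777, 0.0857]
tcp_rot: [[-0.984, 0.176, 0.014], [0.176, 0.984, -0.008], [-0.015, -0.005, -1.0]]
contact_force: [10.4, 2.0, -8.6]
opening: 0.0222
```

```bash
python3 circ.py 15 10
```

```text
C [0.5834 0.071 ] r 0.05030762428835817 w deg(mod360) 182.48185101326177 z 0.08565705550549796 F [10.4113  2.0078 -8.5667] open 0.022169476078799703 q [-0.8861  0.6134  0.8957  2.0494 -0.674   0.7851  1.811 ] t 22.2
turn [-0.3  0.9 -0. ]
[-2.6, -12.8, 0.7]
[-5.5, -11.8, 0.0]
[-8.4, -10.0, 0.0]
[-10.7, -7.5, 0.0]
[-12.3, -4.5, 0.0]
[-13.0, -1.1, 0.0]
[-12.9, 2.3, 0.0]
[-11.8, 5.5, 0.0]
[-10.0, 8.4, 0.0]
[-7.5, 10.7, 0.0]
```

Call:
{"name": "step_arm", "arguments": {
  "hand": [0, 0, 0, 0, 0, 0, 0, 0],
  "travel": [
    [-2.5, -13, 0],
    [-5.5, -12, 0],
    [-8.5, -10, 0],
    [-10.5, -7.5, 0],
    [-12.5, -4.5, 0],
    [-13, -1, 0],
    [-13, 2.5, 0],
    [-12, 5.5, 0]
  ],
  "rot": [
    [0, 0.6, 0],
    [0, 0, 0],
    [0, 0, 0],
    [0, 0, 0],
    [0, 0, 0],
    [0, 0, 0],
    [0, 0, 0],
    [0, 0, 0]
  ]
}}

```text
time_s: 23.2
tool_pos: [0.5937, 0.022, 0.0856]
tcp_rot: [[-0.984, 0.178, -0.017], [0.178, 0.984, 0.005], [0.018, 0.002, -1.0]]
contact_force: [-2.9, 0.2, 8.1]
opening: 0.0228
```

```bash
python3 circ.py 12 6
```

```text
C [0.5834 0.071 ] r 0.05006193535845245 w deg(mod360) 292.01898311656817 z 0.08557592683066945 F [-2.9299  0.168   8.0891] open 0.022807967132547173 q [-0.7039  0.6905  0.8608  1.8994 -0.6759  0.8912  1.8953] t 23.2
turn [ 0.1 -1.  -0.1]
[-9.2, 5.0, 0.6]
[-8.0, 6.7, 0.0]
[-6.4, 8.2, 0.0]
[-4.6, 9.4, 0.0]
[-2.5, 10.1, 0.0]
[-0.4, 10.4, 0.0]
```

Call:
{"name": "step_arm", "arguments": {
  "hand": [0, 0, 0, 0],
  "travel": [
    [-9, 5, 0],
    [-8, 6.5, 0],
    [-6.5, 8, 0],
    [-4.5, 9.5, 0]
  ],
  "rot": [
    [0, -0.8, 0],
    [0, 0, 0],
    [0, 0, 0],
    [0, 0, 0]
  ]
}}

```text
time_s: 23.7
tool_pos: [0.6213, 0.0384, 0.0857]
tcp_rot: [[-0.983, 0.184, -0.015], [0.185, 0.983, -0.001], [0.014, -0.004, -1.0]]
contact_force: [0.9, -4.5, 3.4]
opening: 0.0224
```

```bash
python3 circ.py 5 4; python3 rows.py .6326 .0618 .0856|tail -1
```

```text
C [0.5834 0.071 ] r 0.05003203370509724 w deg(mod360) 329.38646725161004 z 0.08565628536846731 F [ 0.9418 -4.5168  3.3995] open 0.022441039081511013 q [-0.7088  0.7284  0.8576  1.831  -0.6806  0.9238  1.8509] t 23.7
turn [-0.2 -0.8 -0.5]
[-2.0, 3.9, 0.7]
[-1.7, 4.0, 0.0]
[-1.4, 4.1, 0.0]
[-1.0, 4.2, 0.0]
shift [-6.812  25.1315 -0.1486] in target axes [-7.0278 25.0724  0.0563] turn [-0.2385 -0.8309 -0.491 ]
```

Call:
{"name": "step_arm", "arguments": {
  "hand": [0, 0, 0, 0],
  "travel": [
    [-3, 6.5, 0],
    [-2.5, 7, 0],
    [-1, 7, 0],
    [-0.5, 4, 0]
  ],
  "rot": [
    [-0.2, -0.8, -0.5],
    [0, 0, 0],
    [0, 0, 0],
    [0, 0, 0]
  ]
}}

```text
time_s: 24.2
tool_pos: [0.632, 0.0592, 0.0856]
tcp_rot: [[-0.984, 0.178, -0.002], [0.178, 0.984, -0.003], [0.001, -0.004, -1.0]]
contact_force: [-1.0, -2.0, 3.7]
opening: 0.0228
```

```bash
python3 circ.py 5 1; python3 rows.py .6326 .0618 .0856|tail -1
```

```text
C [0.5834 0.071 ] r 0.050085900619767545 w deg(mod360) 356.4903698131782 z 0.08560252878720334 F [-1.0477 -2.0476  3.6777] open 0.02278418683353216 q [-0.7338  0.7394  0.855   1.8095 -0.6873  0.9218  1.8241] t 24.2
turn [-0.2 -0.1 -0.1]
[0.0, 4.4, 0.6]
shift [-0.0798  2.6615 -0.0074] in target axes [-0.0843  2.6614  0.0025] turn [-0.2124 -0.054  -0.0971]
```

Call:
{"name": "step_arm", "arguments": {
  "hand": [0, 0, 0],
  "travel": [
    [0, 2.5, 0],
    [0, 0.8, 0],
    [0, 0, 0]
  ],
  "rot": [
    [-0.2, 0, 0],
    [0, 0, 0],
    [0, 0, 0]
  ]
}}

```text
time_s: 24.58
tool_pos: [0.6328, 0.0631, 0.0856]
tcp_rot: [[-0.984, 0.177, -0.001], [0.177, 0.984, -0.0], [0.001, -0.0, -1.0]]
contact_force: [-0.7, -1.6, 3.6]
opening: 0.0227
```

```bash
python3 circ.py 5 1; python3 rows.py .6326 .0618 .0856|tail -1
```

```text
C [0.5834 0.071 ] r 0.05004439064640851 w deg(mod360) 1.050084805418937 z 0.08560101734225736 F [-0.7291 -1.5696  3.59  ] open 0.02266909501016049 q [-0.7364  0.7394  0.8527  1.8075 -0.69    0.9225  1.8214] t 24.575
turn [-0. -0. -0.]
[0.3, 4.4, 0.6]
shift [-0.0365 -1.3219  0.0013] in target axes [-0.0356 -1.3219  0.001 ] turn [-0.0113 -0.0394 -0.0387]
```

Call:
{"name": "step_arm", "arguments": {
  "hand": [0, 0],
  "travel": [
    [0, -1.5, 0],
    [0, 0, 0]
  ],
  "rot": [
    [0, 0, 0],
    [0, 0, 0]
  ]
}}

```text
time_s: 24.82
tool_pos: [0.6328, 0.063, 0.0856]
tcp_rot: [[-0.984, 0.176, -0.0], [0.176, 0.984, 0.002], [0.001, 0.002, -1.0]]
contact_force: [0.5, -3.0, 2.7]
opening: 0.0226
```

```bash
python3 circ.py 5 1; python3 rows.py .6326 .0618 .0856|tail -1
```

```text
C [0.5834 0.071 ] r 0.05003886898479782 w deg(mod360) 0.9508716826992599 z 0.08560744902954587 F [ 0.4875 -3.0399  2.6634] open 0.022574741906164566 q [-0.7346  0.7385  0.8511  1.8079 -0.6911  0.9222  1.8238] t 24.825
turn [ 0.1 -0.   0. ]
[0.3, 4.4, 0.6]
shift [-0.0356 -1.2352  0.0051] in target axes [-0.0359 -1.2352  0.0074] turn [ 0.1084 -0.0418  0.0145]
```

Call:
{"name": "step_arm", "arguments": {
  "hand": [0, 0, 0],
  "travel": [
    [0, -2, 0],
    [0, -1, 0],
    [0, 0, 0]
  ],
  "rot": [
    [0, 0, 0],
    [0, 0, 0],
    [0, 0, 0]
  ]
}}

```text
time_s: 25.2
tool_pos: [0.6327, 0.0624, 0.0856]
tcp_rot: [[-0.985, 0.174, 0.0], [0.174, 0.985, 0.005], [0.001, 0.005, -1.0]]
contact_force: [2.1, -0.8, 3.0]
opening: 0.0226
```

```bash
python3 circ.py 5 1; python3 rows.py .6326 .0618 .0856|tail -1
```

```text
C [0.5834 0.071 ] r 0.05007181458552258 w deg(mod360) 0.1881676671936131 z 0.08564406672144137 F [ 2.0988 -0.8025  2.952 ] open 0.022643172549489107 q [-0.7313  0.7369  0.8489  1.8088 -0.6927  0.9216  1.8289] t 25.2
turn [ 0.3 -0.   0.1]
[0.3, 4.4, 0.6]
shift [ 0.0112 -0.5693  0.0413] in target axes [ 0.0099 -0.5691  0.0441] turn [ 0.2835 -0.0414  0.1315]
```

Within 0.6 mm (about 0.7°) of the stop reference, two turns on. Last look, with the bystanders compared against the first picture.

```bash
python3 - <<'E'
from h import *
a=env.capture("top");cv2.imwrite("pics/t9.png",a);o=cv2.imread("pics/top0.png")
def cen(im,lo,hi,x0,y0,x1,y1):
    m=cv2.inRange(cv2.cvtColor(im,cv2.COLOR_BGR2HSV),lo,hi)[y0:y1,x0:x1];M=cv2.moments(m,True);return (round(M["m10"]/M["m00"],1),round(M["m01"]/M["m00"],1),M["m00"]) if M["m00"] else None
for n,lo,hi,b in(("carton",(40,100,40),(80,255,255),(190,115,250,190)),("cup",(0,150,60),(5,255,255),(375,220,415,255)),("tester",(0,0,0),(180,255,45),(385,150,450,205)),("cap",(100,120,60),(125,255,255),(210,195,250,230))):
    print(n,cen(o,lo,hi,*b),cen(a,lo,hi,*b))
s=env.get_state();print(s["tool_pos"],s["joint_velocities"],s["time_s"],s["opening"])
cv2.imwrite("pics/c9.png",cv2.resize(a[80:290,180:460],(800,600)))
E
```

```text
carton (30.3, 36.6, 1390.0) (28.9, 36.1, 1247.0)
cup (16.6, 15.6, 233.0) (16.3, 15.7, 286.0)
tester (28.5, 23.6, 649.0) (28.5, 23.5, 636.0)
cap (17.7, 19.5, 104.0) (21.6, 16.2, 142.0)
[0.6327 0.0623 0.0856] [-0.0014  0.0011  0.0001 -0.0019 -0.0015  0.0008  0.0005] 25.25 0.022261711485438603
```

View pics/c9.png

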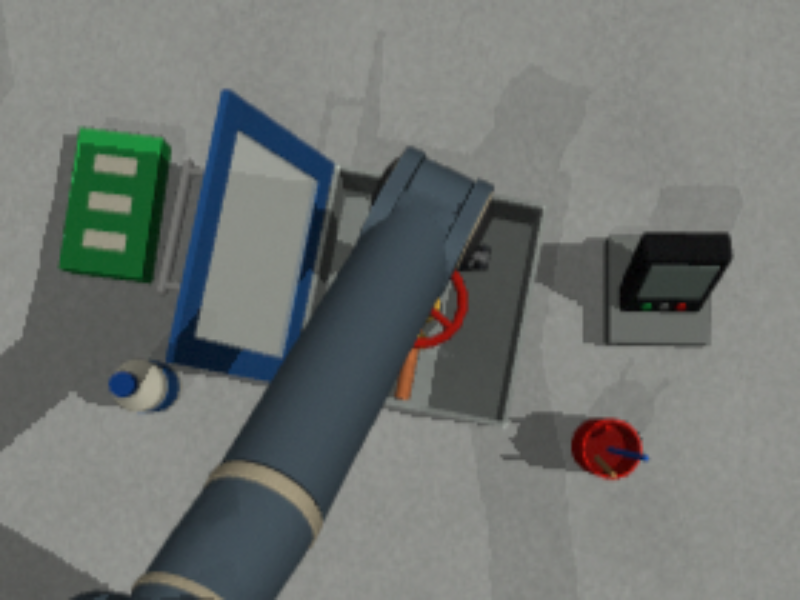

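The view shows the hatch leaning open, the gripper in the box at the crank, and the bystanders standing in place. The cap's mask box also takes in the hatch corner, so I'll recheck the cap with a tighter box before handing in.

```bash
python3 - <<'E'
from h import *
for f in("top0","t9"):
    m=cv2.inRange(cv2.cvtColor(cv2.imread(f"pics/{f}.png"),cv2.COLOR_BGR2HSV),(100,120,60),(125,255,255))[200:228,212:232];M=cv2.moments(m,True);print(f,M["m10"]/M["m00"],M["m01"]/M["m00"],M["m00"])
    
E
```

```text
top0 10.51388888888889 14.069444444444445 72.0
t9 10.140625 14.046875 64.0
```

```bash
python3 -c "
from workcell import env
print(env.job_done());s=env.get_state();print(s['time_s'],s['tool_pos'],s['opening'])"
```

```text
the job is handed in; nothing more can be done
None
the job is handed in; nothing more can be done
```

The job is done and handed in; the last reading before that was at 25.25 s.

- **Door:** I swung it open by its bar handle to about 108° (roughly 1.88 rad) and left it there. The last picture still shows it leaning open.
- **Valve:** I turned the wheel clockwise until it stopped at about 12 N. I held it there for 1 s under about 10 N without it moving, then backed it off two turns anticlockwise.
- **Setting:** The crank finished within about 0.6 mm of where it sat at the stop, roughly 0.7° on the wheel. I overshot by about 1.3 mm at first and corrected it. Any give in the grip adds perhaps 0.5–1° that I could not measure.
- **Grip at hand-in:** The crank was still held and the arm was standing still. The fingers read 22.3 mm on the 24 mm handle, about as far under as they read on the door bar.
- **Bystanders:** The cup, tester and bottle cap are within half a pixel of the first picture. The carton's reading shifted 1.4 pixels (about 4 mm). I put this down to the door's shadow falling on it, since the arm never came near it, but I did not check further.

The first grip on the bar sat about 12 mm too high, so I opened the fingers and gripped again lower before lifting. After hand-in the state could no longer be read, so I have no check of the final second.

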